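# Start a self-tapping thumbscrew in a timber block

## Robot

A 7-joint arm with a two-finger parallel gripper is mounted at the origin on a cart in front of the work surface, level with it; the furniture and walls round the work are solid. World frame = base frame: x ahead of the robot, y to its left, z up, the work surface at z = 0. Lengths are in mm, angles in rad, forces in N, time in s.
With the tool pointing down it reaches from about 425 to 1025 mm from the base axis. Payload 9.4 kg.
Tool frame: the origin (TCP) lies at the very end of the fingers, on their centre line; the grasp point (between the pads) lies 19 mm behind it (bot.grip_point_offset is the distance from the TCP to the grasp point, in mm); z points along the fingers, y is the line along which they close (so a half turn about z gives the same grasp; the last joint's range is limited). The gripper opens to 93 mm and grips with 3 to 60 N. Pads are 15 mm wide; open, the fingers measure 128 mm over their backs; the gripper's body (75 mm by 188 mm) begins 65 mm behind the grasp point.
Start: joints at [-1.225, 0.599, -0.003, 1.599, 0.002, 0.943, -0.08], TCP at [297.483, 661.157, 218.618] pointing down, gripper open.
Joint ranges: [-2.57, 2.57], [-0.35, 1.97], [-1.29, 1.29], [0.11, 2.56], [-1.05, 4.19], [0.11, 1.86], [-2.63, 2.63]. Speed limits (rad/s): [2.22, 2.22, 3.01, 3.01, 3.14, 3.14, 3.14].

## Interface

Orientations are given as a unit quaternion [w, x, y, z].
In Python, from bench import bot gives the robot as it stands.
- The arm moves only by the tool hand_motion, called by a JSON object that holds its "fn" and its "kwargs". Schema: {"type":"object","properties":{"steps":{"type":"array","items":{"type":"array","items":{"type":"array","items":{"type":"number"},"minItems":5,"maxItems":5},"minItems":1,"maxItems":8},"minItems":1,"maxItems":1},"squeeze":{"type":"number"},"only":{"type":"string"},"quiet":{"type":"boolean"},"lines":{"type":"string"}},"required":["steps"],"additionalProperties":false}. steps is a list that holds a single list of rows (three levels of brackets), with 1 to 8 rows, each of 5 numbers: dx, dy, dz in normalised numbers (1 is 800 mm), then a turn about the tool's z in a scale on which 1.0 is 2 pi rad, then the finger opening in mm; each row is the pose to reach, as a shift and turn from the pose commanded when the call began, along the tool's axes at that moment; what a row does not reach only later rows make up. A row lasts 1/8 s, in which the tool goes at most 62.5 mm and 0.188 rad, less where a joint would pass 70% of its speed; a pose out of reach is approached as far as the arm can. The fingers move at their own pace and stop on an object; squeeze is the grip in N (left out, the last holds). Time passes only in rows, so rows that do not move let the fingers close. The tool returns the time, the measured TCP pose, the force, the opening and the grip force at its end. only (a regular expression) keeps the lines of the reply that match it, lines (a string "A,B") keeps lines A to B, and quiet returns only ok. A shift or turn number past 1, either way, is cut back to 1. Input that does not fit is refused with a message, and nothing moves.
- bot.sense(): the state, without advancing time (a new reading comes with each control period).
- bot.get_image(name): name is "scene" or "side" or "wrist"; returns a dict with "pixels" (400x640x3 uint8, blue, green, red), "camera_matrix" (3x3 intrinsics, pixels), "k1" (the pictures are not rectified: a ray, as slopes to the right and down, at radius r is drawn at 1 + k1 r^2 times it, then the intrinsics apply), "cam_to_world" (4x4, takes a point from camera to world coordinates). Camera axes: x right, y down, z forward; pixel columns grow to the right and rows downward; lengths in mm; the calibration is good to about 2 mm. A picture is of the moment at which its call begins. There is no depth.
- bot.sign_off(): hands the job in; it is judged then, once.
The state is a dict: "t": time; "joints": joint angles; "joint_vel": joint speeds; "joint_torque": joint torques, N m; "position": TCP position; "eef_rot": TCP orientation; "ft_force": force on the tool from outside, world axes, zero at the start; "wrist_torque": the same for the moment, N m; "finger_gap": finger opening in mm; "grasp_force": force on a finger pad.
Only numpy, scipy, OpenCV 4.12 (cv2) and the standard library are available. Lean on these libraries where they do the work, as an engineer would, in place of code of your own. Each camera call takes 0.05 s, during which the arm holds its last target. There are 200 camera calls.

## Task

Two timber blocks on the bench each carry a metal bracket with a self-tapping thumbscrew standing loose in its pilot hole. Start the red-headed screw: press it down firmly and, while still pressing, turn it clockwise (seen from above) about a quarter turn, so that its first thread bites and it stays down when you let go. Leave the blue-headed screw as it is.

Things in the scene. Friction and masses are not known exactly. Their poses are not given: they have to be found in the camera images.
- red_grip (a point): Red-headed upright thumbscrew. Head: red wing 46 mm long (x axis), 14 mm thick (y; grip across it from above), 25 mm high (z up), on a round steel flange 48 mm wide, 5 mm thick, that can carry the fingertips. Point: on the screw axis, 5 mm below the wing's top, 20 mm above the flange's upper face, 93 mm above the bench at the start; it turns and sinks with the screw.
- red_press (a joint): How far the red screw is pressed down, in m: 0 loose, 0.012 at the bottom stop. It springs back; about 5 N starts it, 12 N reaches the bottom. To bite it must be pressed over 7 mm before turning and kept there through the first 45 degrees; the thread then holds it 7 to 9 mm down.
- red_turn (a joint): Turn of the red screw in rad, growing clockwise seen from above: within 0.1 of 0 at the start, stops at -0.3 and 1.75. Turning takes 0.1 to 0.2 N m. Turned without being pressed it only spins, and cannot bite until turned back to near 0.
- blue_wing_end (a point): A like screw with a blue wing, not to be disturbed. Point: in the wing, 20 mm from the screw axis, 5 mm below its top, 93 mm above the bench. Each screw stands in an aluminium bracket on a pine block (45 x 110 mm) on its own fixed steel plate (90 x 150 mm; block and plate 48 mm high together); the two plates may have swapped places.

How it is judged:
By the outcome, as a careful person would: the job done as asked, in the order asked, and still so for the second after the job is handed in, with the robot touching nothing.
It also fails if it takes over 38 s, if anything falls off the work surface, if the arm or the gripper's body presses on something with over 40 N, if the wrist force passes 120 N, or if a joint passes its speed limit or range.

## Working session

There is one attempt and no reset: what is moved stays moved. The work goes in short steps, Python scripts to look and compute and a tool call to move; the robot and the scene stay as the last step left them, time stands still between calls to the robot, and variables do not carry over. Pictures are saved under pics/ and viewed, at most 10 in all, crops included, and the job is handed in when it is done.

```bash
ls; mkdir -p pics
```

Run:
```python
from bench import bot
import cv2
s=bot.sense();print(s)
for n in("scene","side","wrist"):
    d=bot.get_image(n);cv2.imwrite(f"pics/{n}0.png",d["pixels"]);print(n,d["camera_matrix"],d["k1"],d["cam_to_world"])
```

```text
bench.py
pics
{'t': 0.0, 'joints': array([-1.22466992,  0.60012707, -0.00253836,  1.60015169,  0.00182451,
        0.94289519, -0.07978903]), 'joint_vel': array([ 2.40906935e-04,  1.02259318e-03,  9.40673306e-04, -2.48854799e-03,
       -1.50934319e-04,  7.23152203e-04, -7.88045592e-05]), 'joint_torque': array([-9.24181550e-04, -7.65047479e+01,  1.49672057e+00, -2.52369046e+01,
       -5.24103153e-02,  1.67498452e-02,  1.36511667e-04]), 'position': array([297.31659044, 660.68090598, 217.75085856]), 'eef_rot': array([-8.31269971e-05,  2.09802731e-01,  9.77743417e-01, -7.85406630e-04]), 'ft_force': array([ 0.35333764, -0.67573117,  0.06862158]), 'wrist_torque': array([-0.03639711,  0.03455109,  0.00383328]), 'grasp_force': 0.0, 'finger_gap': 93.18469345040343}
scene [[394.4181059    0.         323.01089134]
 [  0.         394.4181059  203.97200619]
 [  0.           0.           1.        ]] -0.09429938327860822 [[-7.16527351e-01 -5.10025587e-01  4.75880716e-01  1.37690726e+02]
 [-6.97257414e-01  5.03609404e-01 -5.10107505e-01  4.33292468e+02]
 [ 2.05098760e-02 -6.97317337e-01 
[... 245 characters left out ...]
51106365 [[ 8.50685331e-01 -2.73890625e-01  4.48685183e-01  9.88624091e+01]
 [-5.25668790e-01 -4.47455231e-01  7.23502688e-01 -6.51525884e+02]
 [ 2.60592884e-03 -8.51332921e-01 -5.24619355e-01  6.06046355e+02]
 [ 0.00000000e+00  0.00000000e+00  0.00000000e+00  1.00000000e+00]]
wrist [[291.02105143   0.         315.59934239]
 [  0.         291.02105143 201.61425493]
 [  0.           0.           1.        ]] -0.05304886028880234 [[ 4.09707305e-01  8.71981420e-01  2.67933439e-01  2.22703366e+02]
 [ 9.12216427e-01 -3.91295984e-01 -1.21443992e-01  6.94178885e+02]
 [-1.05562585e-03  2.94169776e-01 -9.55752598e-01  3.84958695e+02]
 [ 0.00000000e+00  0.00000000e+00  0.00000000e+00  1.00000000e+00]]
```

View pics/scene0.png

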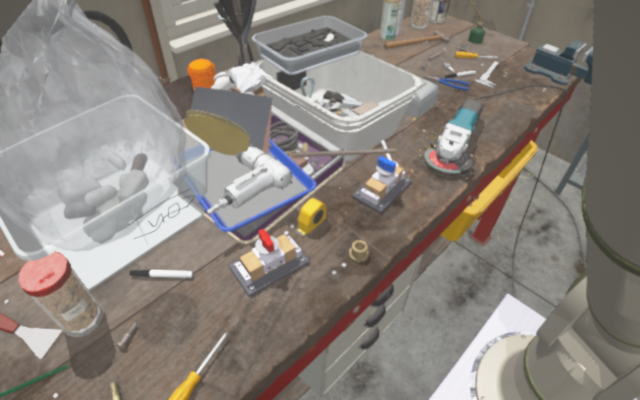

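View pics/side0.png

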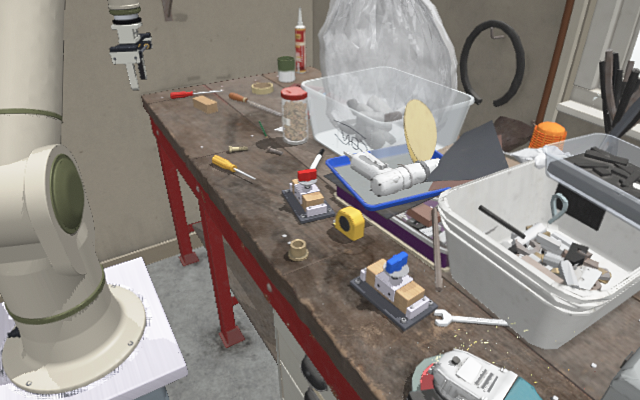

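The scene view shows the red wing at about (266,240) and blue at (386,163). In the side view red is at (307,176) and blue at (397,264). I'll enlarge both views of red.

Create h.py:
```python
import numpy as np,cv2
from bench import bot
def ray(d,px):
    K=d["camera_matrix"];D=np.array([d["k1"],0,0,0.])
    T=np.array(d["cam_to_world"])
    p=cv2.undistortPointsIter(np.array([[px]],float),K,D,None,None,(3,50,1e-10))[0,0]
    v=T[:3,:3]@[p[0],p[1],1];return T[:3,3],v/np.linalg.norm(v)
def tri(obs):
    A=0;b=0
    for d,px in obs:
        o,v=ray(d,px);P=np.eye(3)-np.outer(v,v);A=A+P;b=b+P@o
    x=np.linalg.solve(A,b)
    return x,[np.linalg.norm(np.cross(x-ray(d,p)[0],ray(d,p)[1])) for d,p in obs]
def atz(d,px,z):
    o,v=ray(d,px);return o+v*(z-o[2])/v[2]
def tooltcp(x):
    from scipy.spatial.transform import Rotation as R
    s=bot.sense();q=s["eef_rot"];r=R.from_quat([q[1],q[2],q[3],q[0]])
    return r.inv().apply(np.array(x)-s["position"]),r.as_matrix()
```

Run:
```python
import cv2,numpy as np
a=cv2.imread("pics/scene0.png")[220:300,220:320];b=cv2.imread("pics/side0.png")[155:235,265:365]
c=cv2.resize(np.vstack([np.hstack([a[:,:100],b])]),None,fx=4,fy=4,interpolation=cv2.INTER_CUBIC)
cv2.imwrite("pics/c0.png",c)
from h import *
S=bot.get_image("scene");D=bot.get_image("side")
print(tri([(S,(266,240)),(D,(307,176))]),tri([(S,(386,163)),(D,(397,264))]))
```

```text
(array([559.76553022, 145.16519161,  81.81863917]), [np.float64(1.6030136446296561), np.float64(1.6030136446296062)]) (array([ 536.10274904, -218.62698186,   83.90680739]), [np.float64(2.7134851276033394), np.float64(2.713485127603235)])
```

View pics/c0.png

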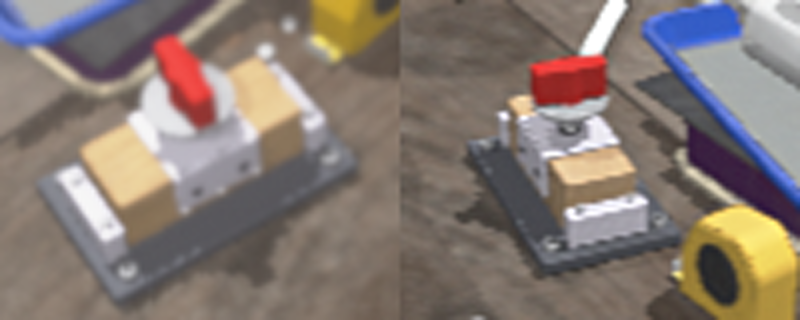

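The crop shows the top edge of the red wing: scene full-res from (260.5,230) to (272,243.5), side from (298,171) to (316.5,169.5). Next, the yaw and the travel.

Run:
```python
from h import *
S=bot.get_image("scene");D=bot.get_image("side")
a,b=atz(S,(261.5,229.5),98),atz(S,(271.5,243.5),98);print(a,b,np.linalg.norm(a-b),np.arctan2(*(a-b)[1::-1]))
a,b=atz(D,(298.5,171),98),atz(D,(316,169.5),98);print(a,b,np.linalg.norm(a-b),np.arctan2(*(a-b)[1::-1]))
t,R=tooltcp([560,145,218]);print(t,R)
```

```text
[577.91541192 140.99654178  98.        ] [536.39522573 150.12934539  98.        ] 42.512750585070954 -0.21651269007212456
[538.31296786 150.87188498  98.        ] [578.05436375 135.29397806  98.        ] 42.6854744738605 2.7680175053416964
[-451.16157997 -362.90760537    0.58161376] [[-9.11960480e-01  4.10278046e-01 -8.66888027e-05]
 [ 4.10278047e-01  9.11960399e-01 -3.93266186e-04]
 [-8.22917272e-05 -3.94209733e-04 -9.99999919e-01]]
```

Careful with the scale: shifts go in shares of 800 mm and turns go in shares of 2 pi rad. That gives: -344 mm / 800 = -0.43, -250 mm / 800 = -0.3125.

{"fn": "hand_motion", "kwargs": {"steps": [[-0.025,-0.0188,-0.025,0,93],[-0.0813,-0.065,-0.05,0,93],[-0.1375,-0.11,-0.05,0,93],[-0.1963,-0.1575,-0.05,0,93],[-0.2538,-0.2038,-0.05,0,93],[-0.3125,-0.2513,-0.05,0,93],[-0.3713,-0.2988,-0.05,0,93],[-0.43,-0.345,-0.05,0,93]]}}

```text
refused: steps: the value is too long (schema: maxItems 1). Nothing was moved.
```

Nothing moved. I misread the format; it is a list holding one list of rows, three levels of brackets. Resending.

{"fn": "hand_motion", "kwargs": {"steps": [[[-0.025,-0.0188,-0.025,0,93],[-0.0813,-0.065,-0.05,0,93],[-0.1375,-0.11,-0.05,0,93],[-0.1963,-0.1575,-0.05,0,93],[-0.2538,-0.2038,-0.05,0,93],[-0.3125,-0.2513,-0.05,0,93],[-0.3713,-0.2988,-0.05,0,93],[-0.43,-0.345,-0.05,0,93]]]}}

```text
t: 1.35
position: [499.0, 265.0, 260.2]
eef_rot: [0.001, 0.21, 0.978, 0.0]
ft_force: [0.9, 1.6, 0.3]
finger_gap: 93.0
grasp_force: 0.0
```

{"fn": "hand_motion", "kwargs": {"steps": [[[-0.055,-0.0438,0,0,80],[-0.105,-0.085,0.025,0,60],[-0.1338,-0.1088,0.05,0,60],[-0.1338,-0.1088,0.05,0,60]]]}}

```text
t: 1.85
position: [560.1, 140.7, 218.6]
eef_rot: [-0.0, 0.213, 0.977, -0.001]
ft_force: [-0.5, 0.5, 0.0]
finger_gap: 60.9
grasp_force: 0.0
```

Run:
```python
from h import *
d=bot.get_image("wrist");cv2.imwrite("pics/w1.png",d["pixels"]);s=bot.sense();print(s["joints"],s["position"])
```

```text
[-0.38869872  0.42196285  0.05605944  1.94497752 -0.03240424  0.77562765
  0.83026978] [559.82166534 143.07749788 219.26109821]
```

View pics/w1.png

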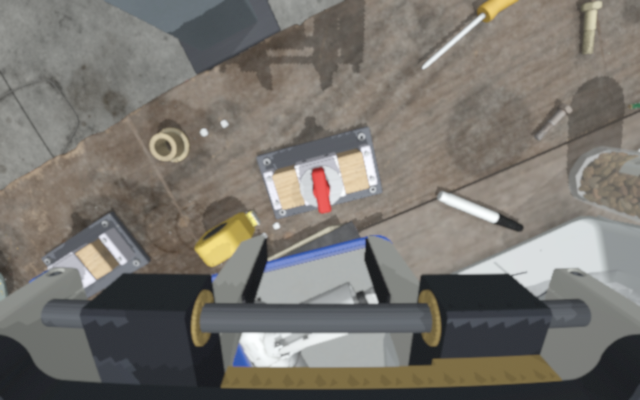

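The wrist view shows the red wing at (321,190), nearly vertical in the image, and the yellow tape at (225,240). I'll enlarge the wing.

Run:
```python
import cv2
a=cv2.imread("pics/w1.png")[150:225,280:380];cv2.imwrite("pics/c1.png",cv2.resize(a,None,fx=8,fy=8,interpolation=cv2.INTER_CUBIC))
```

```text
(no output)
```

View pics/c1.png

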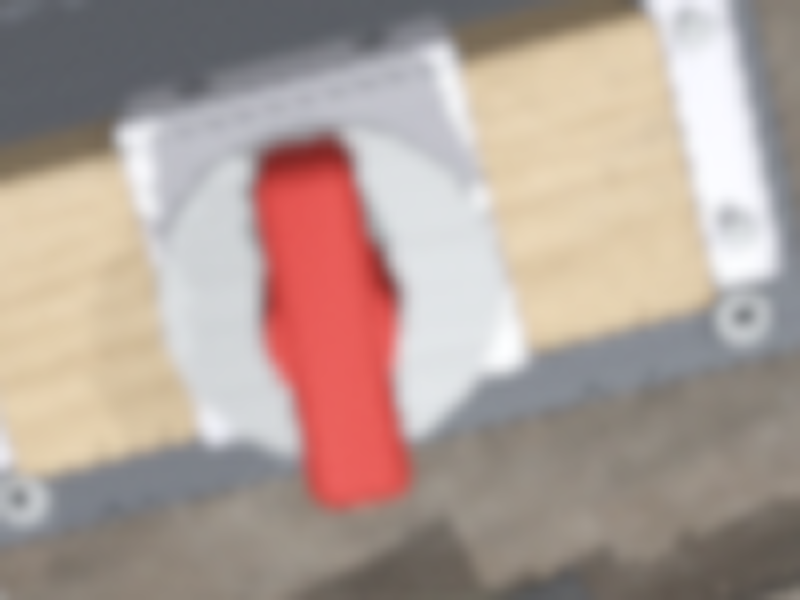

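The wing's top face runs from crop (306,177) to (361,497), which is full-image (317.8,171.7) to (324.7,211.7). I'll triangulate its centre with the scene and side views.

Run:
```python
from h import *
W=bot.get_image("wrist");S=bot.get_image("scene");D=bot.get_image("side")
e1,e2=(317.8,171.7),(324.7,211.7)
n,f=tri([(W,e1),(S,(271.5,243.5)),(D,(298.5,171))]),tri([(W,e2),(S,(261.5,229.5)),(D,(316,169.5))])
print(n,f)
a,b=atz(W,e1,98),atz(W,e2,98);print(a,b,np.linalg.norm(a-b),np.arctan2(*(a-b)[1::-1]))
v=n[0]-f[0];print("3d",(n[0]+f[0])/2,np.arctan2(v[1],v[0]))
t,R=tooltcp([*((a+b)/2)[:2],78]);print(t,np.arctan2(R[1,0],R[0,0]))
print(atz(W,(280+330/8,150+292/8),73))
```

```text
(array([537.95637669, 152.20851265,  97.51097934]), [np.float64(2.7682516376018986), np.float64(2.6114124663876788), np.float64(0.956595986396973)]) (array([581.01539087, 141.37131877,  94.5124833 ]), [np.float64(2.33340086935369), np.float64(2.087394496554266), np.float64(0.6620001158718234)])
[538.36693064 154.96997923  98.        ] [580.13417168 144.08824162  98.        ] 43.16149484639903 2.886725566247614
3d [559.48588378 146.78991571  96.01173132] 2.8950312301075205
[  1.92136343   2.76181345 141.77199148] 2.7200112398743514
[559.74207649 149.73854986  73.        ]
```

Converted, 137 mm / 800 = 0.1713, 2.8 mm / 800 = 0.0035, -0.17 rad / 6.2832 = -0.0271.

{"fn": "hand_motion", "kwargs": {"steps": [[[0.0025,0.0035,0.0625,-0.0271,50],[0.0025,0.0035,0.1188,-0.0271,45],[0.0025,0.0035,0.1563,-0.0271,40],[0.0025,0.0035,0.1713,-0.0271,40],[0.0025,0.0035,0.1713,-0.0271,40]]], "squeeze": 30}}

```text
t: 2.68
position: [559.1, 149.2, 81.8]
eef_rot: [-0.0, 0.125, 0.992, -0.0]
ft_force: [-0.9, -0.1, -0.1]
finger_gap: 40.1
grasp_force: 0.0
```

Run:
```python
from h import *
d=bot.get_image("wrist");e=bot.get_image("side");a=d["pixels"][150:400,200:450];b=e["pixels"][130:230,250:350]
cv2.imwrite("pics/c2.png",np.hstack([cv2.resize(a,(400,400)),cv2.resize(b,(400,400))]));s=bot.sense();print(s["joints"],s["position"],s["ft_force"])
```

```text
[-3.58974680e-01  6.09906246e-01  1.26781232e-03  2.04883395e+00
 -1.40862714e-03  4.81053001e-01  9.61846027e-01] [559.82558966 148.99856159  82.88365034] [-0.80952714  0.71004938  1.03463739]
```

View pics/c2.png

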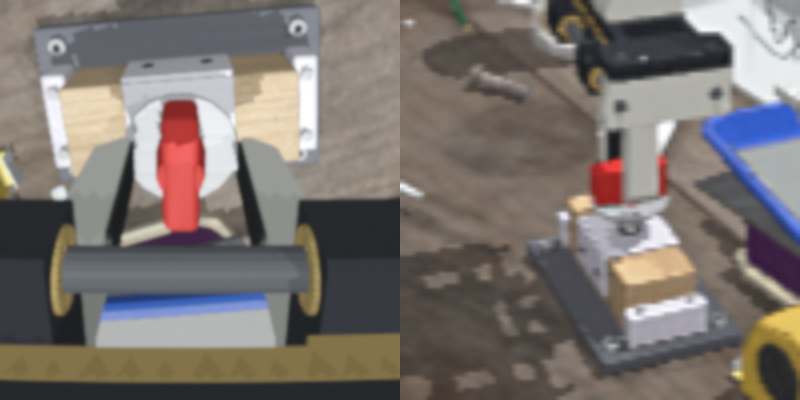

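The wing stands centred and aligned between the fingers (crop x≈181, finger mid ≈185), with the tips just above the flange. Next step is to lower slightly and close.

Converted, 4 mm / 800 = 0.005.

{"fn": "hand_motion", "kwargs": {"steps": [[[0,0,0.005,0,40],[0,0,0.005,0,10],[0,0,0.005,0,10],[0,0,0.005,0,10],[0,0,0.005,0,10],[0,0,0.005,0,10]]], "squeeze": 40}}

```text
t: 3.52
position: [559.0, 147.7, 77.8]
eef_rot: [-0.0, 0.126, 0.992, -0.0]
ft_force: [-1.4, -4.3, 4.0]
finger_gap: 13.8
grasp_force: 40.0
```

Converted, 13 mm / 800 = 0.0163, 11 mm / 800 = 0.0138.

{"fn": "hand_motion", "kwargs": {"steps": [[[0,0,0.005,0,10],[0,0,0.01,0,10],[0,0,0.0138,0,10],[0,0,0.0163,0,10],[0,0,0.0163,0,10]]], "squeeze": 40}}

```text
t: 4.15
position: [559.1, 147.7, 65.7]
eef_rot: [0.0, 0.126, 0.992, -0.0]
ft_force: [-3.2, -5.4, 16.8]
finger_gap: 13.9
grasp_force: 40.0
```

Converted, -1.3 mm / 800 = -0.0016, 1 mm / 800 = 0.0013, 0.25 rad / 6.2832 = 0.0398.

{"fn": "hand_motion", "kwargs": {"steps": [[[0,-0.0016,0.0013,0.0159,10],[0,-0.0016,0.0013,0.0398,10],[0,-0.0016,0.0013,0.0637,10],[0,-0.0016,0.0013,0.0875,10],[0,-0.0016,0.0013,0.1114,10],[0,-0.0016,0.0013,0.1353,10],[0,-0.0016,0.0013,0.1353,10]]], "squeeze": 40}}

```text
t: 5.03
position: [559.3, 147.5, 65.6]
eef_rot: [0.0, 0.525, 0.851, 0.001]
ft_force: [-5.6, -3.2, 27.8]
finger_gap: 13.9
grasp_force: 40.0
```

Run:
```python
from h import *
s=bot.sense();print(s["joints"],s["wrist_torque"],s["ft_force"],s["position"])
e=bot.get_image("side");cv2.imwrite("pics/c3.png",cv2.resize(e["pixels"][130:230,250:350],(500,500)))
```

```text
[-0.50508507  0.64915068  0.22223783  2.0696665  -0.3111683   0.45186093
  0.42015898] [-0.73523033  1.44970734 -0.02437035] [-5.59941782 -3.15840428 27.84623354] [559.25116076 147.50453229  65.58589256]
```

View pics/c3.png

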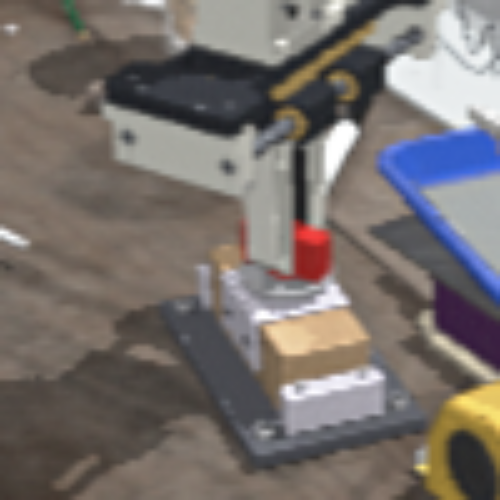

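The wing is turning with the gripper, flange pressed down near the bracket. Continuing the turn.

Converted, 0.68 rad / 6.2832 = 0.1082.

{"fn": "hand_motion", "kwargs": {"steps": [[[0,0,0,0.0239,10],[0,0,0,0.0477,10],[0,0,0,0.0716,10],[0,0,0,0.0955,10],[0,0,0,0.1082,10],[0,0,0,0.1082,10],[0,0,0,0.1082,10]]], "squeeze": 40}}

```text
t: 5.95
position: [559.3, 147.4, 65.6]
eef_rot: [-0.0, 0.778, 0.628, 0.001]
ft_force: [-5.8, -1.4, 28.0]
finger_gap: 13.7
grasp_force: 40.0
```

```bash
python3 -c "
from h import *
s=bot.sense();print(s['joints'],s['wrist_torque'])"
```

```text
[-0.62144344  0.67567948  0.40239295  2.07718239 -0.54993373  0.48995181
 -0.01781938] [-0.64818023  1.61670699 -0.04153013]
```

Turned 1.53 rad while pressed. Now release and retreat straight up.

Converted, -150 mm / 800 = -0.1875, -110 mm / 800 = -0.1375.

{"fn": "hand_motion", "kwargs": {"steps": [[[0,0,-0.0025,0,14],[0,0,-0.0025,0,30],[0,0,-0.0025,0,45],[0,0,-0.0025,0,45],[0,0,-0.025,0,45],[0,0,-0.075,0,45],[0,0,-0.1375,0,45],[0,0,-0.1875,0,45]]]}}

```text
t: 6.95
position: [558.7, 146.9, 216.1]
eef_rot: [0.0, 0.778, 0.628, 0.0]
ft_force: [-0.0, 0.3, -0.4]
finger_gap: 45.1
grasp_force: 0.0
```

{"fn": "hand_motion", "kwargs": {"steps": [[[0,0,0,0,45],[0,0,0,0,45]]]}}

```text
t: 7.2
position: [558.2, 147.4, 213.6]
eef_rot: [-0.0, 0.778, 0.629, -0.0]
ft_force: [0.2, -0.2, 0.1]
finger_gap: 44.8
grasp_force: 0.0
```

Run:
```python
from h import *
S=bot.get_image("scene");e=bot.get_image("side");a=e["pixels"][140:220,260:340];b=S["pixels"][210:290,225:305]
cv2.imwrite("pics/c4.png",np.hstack([cv2.resize(a,(400,400)),cv2.resize(b,(400,400))]));cv2.imwrite("pics/w4.png",bot.get_image("wrist")["pixels"])
```

```text
(no output)
```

View pics/c4.png

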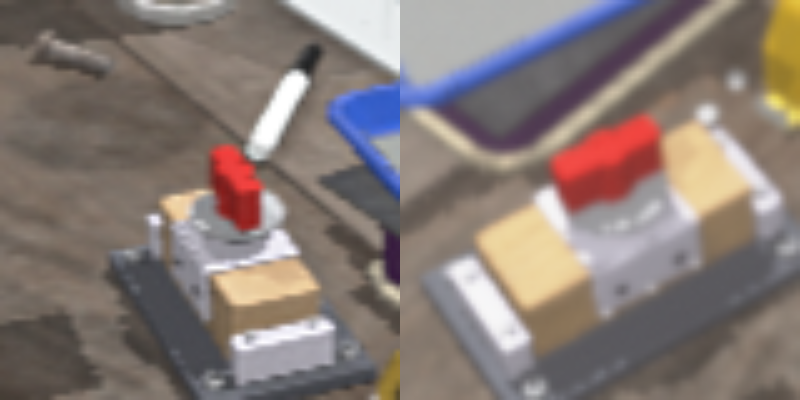

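The wing is turned a quarter turn and stays down. Its top centre is at about side (307.4,173) and scene (266.6,239), both roughly 2.6 px lower than before. Checking the height.

Run:
```python
from h import *
S=bot.get_image("scene");D=bot.get_image("side")
for a,b in[((266.5,236.5),(307.2,170.2)),((266.6,239),(307.4,173))]:print(tri([(S,a),(D,b)])[0])
```

```text
[558.4427931  144.81026655  96.75175804]
[558.96874871 145.0258048   88.6974956 ]
```

The screw sits 8 mm lower than before, which matches the held depth of 7 to 9 mm. Handing in.

```bash
python3 -c "
from bench import bot
print(bot.sign_off())"
```

```text
the job is handed in; nothing more can be done
None
```

I started the red screw: pressed down and turned about 88° clockwise. After I let go it stayed about 8 mm down, within the expected 7 to 9 mm. The gripper never went near the blue screw, and the job was handed in at about 7 s.

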